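# Standardise a reflectance probe and hold it on a marked spot

## Task

Swing the dust cover of the white reference tile up to upright or past it, draw the reflectance probe out of its holder and standardise it: stand it upright on the white tile with its sprung nose pressed about half-way in (orange band just hidden) for a second. Then set it square on the green panel on the sloping easel, nose inside the white ring and again about half-way in, touching the panel nowhere else, and finish while still holding it there in steady contact. Press lightly, never hard against the nose's stop, never lay the probe down or tip it over, and leave everything else on the bench where it is.

Things in the scene. Friction and masses are not known exactly. Their poses are not given: they have to be found in the camera images.
- probe_grip (a point): Centre of the probe's head, a white block 26 mm along x, 32 mm along y, 58 mm along z; display to -x, ribbed grip sides at +y and -y: pinch it across y. z is the probe's axis, from nose to head. Flange 36 mm across from 29 to 35 mm below, barrel 26 mm across to 95 mm below, free nose tip 109 mm below. At the start upright, this point 127 mm above the bench; heading varies.
- nose_tip (a point): Middle of the flat 12 mm face of the probe's sprung nose, on the probe's axis; moves with the nose; axes as the probe's (z towards the head). The nose is white with an orange upper half.
- nose (a joint): How far the sprung nose is pushed into the barrel: 0 m free (14 mm stands out), 0.008 m at its stop. The orange band has just gone inside at half-way, 0.0045 m. Spring: 0.8 N to start it moving, 2.4 N at 4 mm, 4 N at the stop.
- probe: The hand-held reflectance probe, 138 mm long, about 0.16 kg (varies), nose included: origin at the undeflected nose tip, z along its axis to the head. At the start it hangs upright in its holder by its black flange.
- holder: Upright grey tube holder on a round black foot 84 mm across, fixed. Origin under its centre. Tube 42 mm across outside, 31 mm inside, rim 92 mm above the bench. At the start the nose hangs 74 mm below the rim: draw the probe straight up by 80 mm or more.
- ref_case: Low black case, 76 x 84 mm, rim 24 mm above the bench, fixed; origin under its centre. It holds the white reference tile under a grey hinged cover. x points from the tab side to the hinge side.
- tile_centre (a point): Middle of the upper face of the white ceramic reference tile, 62 x 70 mm, level, 12 mm above the bench and 12 mm below the case rim; the opening round it is 66 x 74 mm. Axes as ref_case.
- cover_tab (a point): Middle of the cover's grey thumb tab, which stands out on the -x side: 20 mm wide along y, 6 mm thick, from the cover's straight front edge (15 mm to +x of this point) to its own end (9 mm to -x); 27 mm above the bench when shut, nothing beside or under it. This frame turns with the cover: x from tab to hinge.
- cover_hinge (a point): Middle of the cover's hinge line, which runs along this frame's y, 24 mm above the bench. The tab's middle is 97 mm from it. Does not move.
- cover (a joint): Cover angle: 0 rad shut, grows as the tab swings up and over towards the hinge side; 1.57 upright, stop at 1.9. The cover is 86 mm wide, 82 mm deep without tab, 45 g; a stiff hinge keeps it at any angle it is left at (about 0.05 N m turns it).
- easel: Fixed aluminium easel of bent sheet, 124 mm wide, that carries the green panel at a slope of 18 degrees (0.314 rad), low side towards the robot; front lip 22 mm high, rear edge 50 mm high. Origin on the bench under its middle; x points from the low side to the high side.
- panel: The green coated panel, 100 x 90 x 3 mm, clipped fast on the easel. Origin in the middle of its underside; z is square to its face, x up the slope, y level.
- spot (a point): The marked spot: centre of the white ring on the face of the green panel (ring 22 mm inside, 26 mm outside). z points out of the face, square to it; x up the slope, y level.
- panel_red: red coated test panel, 100 x 90 x 3 mm, with a white ring; lies flat near the front edge, not to be disturbed
- panel_yellow: yellow coated test panel, 100 x 90 x 3 mm, with a white ring; lies flat near the front edge, not to be disturbed
- note_pad: white writing pad, 82 x 112 x 6 mm, lying near the front edge, not to be disturbed
- pen: white and black ball pen, 122 mm long, lying near the front edge, not to be disturbed
- timer: small white lab timer, 58 x 68 x 16 mm, behind the work, not to be disturbed
- label_tape: roll of beige label tape, 55 mm across, 18 mm high, behind the work, not to be disturbed
- ref_tile: The white ceramic reference tile itself, 62 x 70 x 6 mm, fast in the case; origin in the middle of its underside, 6 mm above the bench.
Not all that is in view belongs to the job. What is shaped like the probe but blue is not meant.

How it is judged:
By the outcome, as a careful person would: the job done as asked, in the order asked, and still so for the second after the job is handed in, while the arm keeps its last pose, push and grip.
It also fails if it takes over 72 s, if anything falls off the work surface, if the arm or the gripper's body presses on something with over 40 N, if the wrist force passes 120 N, or if a joint passes its speed limit or range.

## Robot

A 6-joint arm with a two-finger parallel gripper is mounted at the origin on a cart in front of the work surface, level with it; the furniture and walls round the work are solid. World frame = base frame: x ahead of the robot, y to its left, z up, the work surface at z = 0. Lengths are in m, angles in degrees, forces in N, time in s.
With the tool pointing down it reaches from about 0.3 to 0.75 m from the base axis. Payload 8.5 kg.
Tool frame: the origin (TCP) lies at the very end of the fingers, on their centre line; the grasp point (between the pads) lies 19 mm behind it; z points along the fingers, y is the line along which they close (so a half turn about z gives the same grasp; the last joint's range is limited). The gripper opens to 85 mm and grips with 20 to 120 N. Pads are 22 mm wide; open, the fingers measure 114 mm over their backs; the gripper's body (76 mm by 85 mm) begins 54 mm behind the grasp point. The pads swing forward as they close: fully open they stand 13 mm farther back than shut.
Start: joints at [-83.44, 21.807, 74.336, -0, 83.858, -12.336], TCP at [0.178, -0.52, 0.231] pointing down, gripper open.
Joint ranges: [-178.18, 178.18], [-50.72, 133.34], [12.68, 142.11], [-81.47, 261.47], [9.98, 163.14], [-165.26, 165.26]. Speed limits (degrees/s): [136.94, 136.94, 180, 180, 180, 180].

## Interface

Orientations are given as a 3x3 rotation matrix whose columns are the frame's x, y, z axes.
In Python, from rig import observe, cams, ticket gives the robot as it stands.
- The arm moves only by the tool move_arm, never from a script. Its arguments are lists of equal length, an entry for each row: "jaw": the finger opening in cm, from 0 to 8.54; "dp": the shift along the tool's x, y, z in cm, a list of three; "turn": the turn, a rotation vector about the tool's x, y, z in rad, a list of three. In form: {"jaw": [jaw, ...], "dp": [[tx, ty, tz], ...], "turn": [[wx, wy, wz], ...]}. A call has 1 to 12 rows; each row shifts and turns the commanded pose from where the row before left it, along the tool's axes as they then stand; what a row does not reach is not made up. A row lasts 1/12 s, in which the tool goes at most 41.7 mm and 7.16 degrees, less where a joint would pass 70% of its speed; a pose out of reach is approached as far as the arm can. A call is refused whole if a number of a shift passes 4.17 or a number of a turn 0.125, either way. A call with a gripper value outside its range is refused whole. The fingers move at their own pace and stop on an object; "force" is the grip in N (left out, the last holds). Time passes only in rows, so rows that do not move let the fingers close. It gives the time, the measured TCP pose, the force, the opening and the grip force at its end, in the units of the state.
- observe(): the state, without advancing time (a new reading comes with each control period).
- cams.get_image(name): name is "scene" or "top" or "wrist"; returns (picture, depth): 420x560x3 uint8, red, green, blue; 420x560 float32, m along the optical axis (not along the pixel's ray), 0 where there is no reading.
- cams.calibration(name): a dict with "vertical_fov" (degrees; the focal length in pixels is half the picture's height over the tangent of half this angle, whatever the lens; pixels are square), "cx", "cy" (the principal point, pixels), "view" (4x4, takes a point from world to camera coordinates); the wrist camera has in their place "tool_from_camera" (4x4, takes a point from camera to tool coordinates, whose origin is the TCP and whose axes are the flange's). Camera axes: x right, y up, looking along -z (the intrinsics and any distortion apply to the point x, -y, -z); pixel columns grow to the right and rows downward; lengths in m; the calibration is good to about 2 mm. A picture is of the moment at which its call begins: read the wrist's pose just before it. calibration takes no time and is no camera call.
- ticket.close_job(): hands the job in; it is judged then, once.
Trained networks look in the newest picture that a camera, given by its name, has taken for a name from the list of things; names that differ only in an ending like _2 or _b are one class to them, and where a whole thing is asked for, a point or a joint stands for the part that bears it (a point fixed in the world has none). Each returns a list of dicts, best first, with "p" (0 to 1); they miss things now and then, are a little off and sometimes report something else, mostly with a low value. They report only what shows in the picture. A call takes as long as a camera call. They do not tell look-alikes from the thing itself.
- cams.spot_in(camera, query): "box" ([centre column, centre row, width, height] as shares, 0 to 1, of the picture: columns of its width, rows of its height, round what is visible of it).
- cams.outline_of(camera, query): "mask" (420x560 bool, what is visible of it) and "box" ([centre column, centre row, width, height] as shares, 0 to 1, of the picture: columns of its width, rows of its height, round what is visible of it).
- cams.mark_of(camera, query): "location" ([column, row] as shares, 0 to 1, of the picture: columns of its width, rows of its height: a listed point, or the origin of a listed thing).
The state is a dict: "time_s": time; "q": joint angles; "qvel": joint speeds; "joint_efforts": joint torques, N m; "position": TCP position; "tool_rot": TCP orientation; "ft_force": force on the tool from outside, world axes, zero at the start; "wrist_torque": the same for the moment, N m; "grip_width": finger opening in m; "gripper_force": force on a finger pad.
Only numpy, scipy, OpenCV 4.12 (cv2) and the standard library are available. Lean on these libraries where they do the work, as an engineer would, in place of code of your own. Each camera call takes 0.05 s, during which the arm holds its last target. There are 200 camera calls.

## Working session

There is one attempt and no reset: what is moved stays moved. The work goes in short steps, Python scripts to look and compute and a tool call to move; the robot and the scene stay as the last step left them, time stands still between calls to the robot, and variables do not carry over. Pictures are saved under pics/ and viewed, at most 10 in all, crops included, and the job is handed in when it is done.

Besides the shell and the picture viewer there is one more tool, called after "Emit:" as a command line: name --argument value ..., lists and objects as JSON in quotes. move_arm: Moves the arm, as the interface text tells. Its arguments: {"type":"object","properties":{"jaw":{"type":"array","items":{"type":"number"}},"dp":{"type":"array","items":{"type":"array","items":{"type":"number"}}},"turn":{"type":"array","items":{"type":"array","items":{"type":"number"}}},"force":{"type":"number"}},"required":["jaw","dp","turn"]}

```bash
mkdir -p pics; ls; cat > h.py <<'E'
import numpy as np, cv2
from rig import observe, cams, ticket
def cal(n):
    c=cams.calibration(n); f=210/np.tan(np.radians(c["vertical_fov"])/2)
    if n=="wrist":
        s=observe(); T=np.eye(4); T[:3,:3]=np.array(s["tool_rot"]); T[:3,3]=s["position"]
        M=T@np.array(c["tool_from_camera"])
    else: M=np.linalg.inv(np.array(c["view"]))
    return f,c["cx"],c["cy"],M,c
def ray(n,u,v):
    f,cx,cy,M,_=cal(n); d=M[:3,:3]@np.array([(u-cx)/f,-(v-cy)/f,-1.]); return M[:3,3],d
def atz(n,u,v,z):
    o,d=ray(n,u,v); return o+d*(z-o[2])/d[2]
def atd(n,u,v,dep):
    o,d=ray(n,u,v); return o+d*dep
def proj(n,p):
    f,cx,cy,M,_=cal(n); q=np.linalg.inv(M)@np.append(p,1); return cx+f*q[0]/-q[2], cy-f*q[1]/-q[2]
def pic(n,name=None):
    im,d=cams.get_image(n)
    if name: cv2.imwrite("pics/"+name+".png",cv2.cvtColor(im,cv2.COLOR_RGB2BGR))
    return im,d
E
python3 - <<'E'
from h import *
np.set_printoptions(precision=3,suppress=True)
for n in("top","scene"):
    im,d=pic(n,n+"0"); print(n,cams.calibration(n))
    for q in("probe_grip","holder","tile_centre","cover_tab","cover_hinge","spot","easel","ref_case"):
        for r in cams.mark_of(n,q)[:2]:
            u,v=r["location"][0]*560,r["location"][1]*420
            z=d[int(v),int(u)] if 0<=v<420 and 0<=u<560 else 0
            print(q,round(r["p"],2),round(u),round(v),atd(n,u,v,z) if z else None)
a=cv2.imread("pics/top0.png");b=cv2.imread("pics/scene0.png")
print(observe()["position"],cams.calibration("wrist"))
E
```

```text
pics
top {'vertical_fov': 57.892834531528536, 'cx': 281.4381944421942, 'cy': 206.37743269035903, 'view': array([[-0.026, -0.999,  0.019,  0.06 ],
       [ 0.989, -0.023,  0.147, -0.589],
       [-0.147,  0.023,  0.989, -1.041],
       [ 0.   ,  0.   ,  0.   ,  1.   ]])}
probe_grip 0.68 289 250 [0.464 0.032 0.139]
probe_grip 0.56 279 202 [0.584 0.055 0.156]
holder 0.9 275 208 [0.579 0.064 0.099]
holder 0.3 203 222 [0.554 0.272 0.027]
cover_tab 0.89 195 236 [0.512 0.292 0.028]
cover_hinge 0.84 208 207 [0.597 0.256 0.026]
spot 0.6 375 187 [ 0.643 -0.229  0.034]
spot 0.4 277 208 [0.577 0.058 0.096]
easel 0.96 378 192 [ 0.627 -0.238  0.031]
ref_case 0.81 202 220 [0.558 0.273 0.028]
scene {'vertical_fov': 43.0790695526403, 'cx': 278.0260220865049, 'cy': 210.9379078633167, 'view': array([[-0.471, -0.882, -0.02 ,  0.332],
       [ 0.661, -0.368,  0.654, -0.432],
       [-0.585,  0.295,  0.756, -1.157],
       [ 0.   ,  0.   ,  0.   ,  1.   ]])}
probe_grip 0.69 311 239 [0.449 0.043 0.126]
probe_grip 0.54 279 205 [0.578 0.062 0.137]
holder 0.78 277 235 [0.58  0.071 0.013]
holder 0.31 283 181 [ 0.759 -0.047  0.005]
cover_tab 0.83 212 282 [0.513 0.291 0.03 ]
cover_hinge 0.93 203 255 [0.605 0.277 0.027]
spot 0.77 354 176 [ 0.643 -0.221  0.043]
easel 0.59 361 186 [ 0.612 -0.225  0.027]
easel 0.53 365 185 [ 0.609 -0.239  0.029]
ref_case 0.84 210 273 [0.543 0.286 0.028]
[ 0.178 -0.52   0.231] {'vertical_fov': 62.39428534371809, 'cx': 279.11777397175734, 'cy': 205.14264209589138, 'tool_from_camera': array([[-0.001,  0.959,  0.282,  0.073],
       [ 1.   ,  0.   ,  0.001, -0.   ],
       [ 0.001,  0.282, -0.959, -0.143],
       [ 0.   ,  0.   ,  0.   ,  1.   ]])}
```

```bash
python3 - <<'E'
import cv2,numpy as np
a=cv2.imread("pics/top0.png")[130:330,100:460];cv2.imwrite("pics/t1.png",cv2.resize(a,None,fx=2.2,fy=2.2,interpolation=2))
b=cv2.imread("pics/scene0.png")[100:340,120:460];cv2.imwrite("pics/s1.png",cv2.resize(b,None,fx=2.3,fy=2.3,interpolation=2))
E
```

```text
(no output)
```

View pics/t1.png

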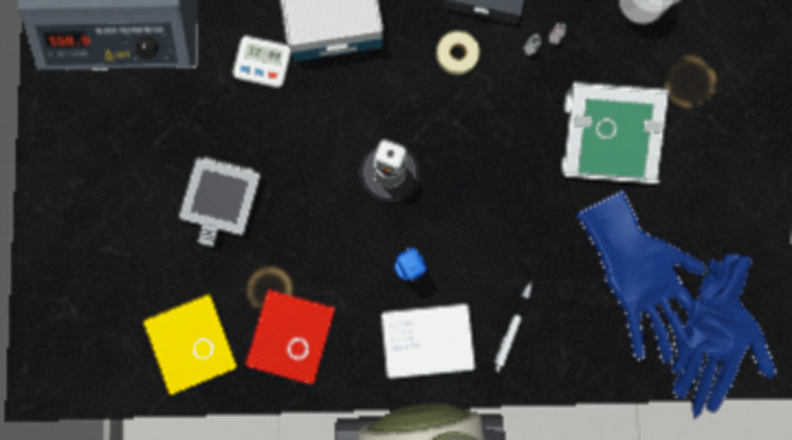

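View pics/s1.png

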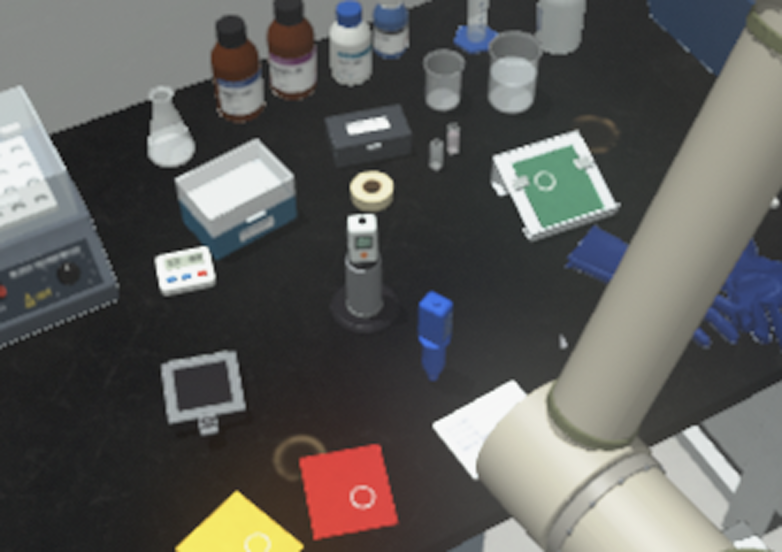

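Candidates for the probe: the white one in the holder at top (279,202) / scene (279,205), and the blue look-alike at top (287,250) / scene (311,239). I choose the white one. Its display shows in the scene crop, facing the robot. The tile case is at top (202,220), with its tab toward the robot at (195,236). The green panel with its ring is at (375,187).

```bash
cat >> h.py <<'E'
from scipy.spatial.transform import Rotation as Ro
def frame(zaxis,xhint):
    z=np.array(zaxis,float);z/=np.linalg.norm(z);x=np.array(xhint,float);x-=z*(x@z);x/=np.linalg.norm(x)
    return np.stack([x,np.cross(z,x),z],1)
def plan(p1,R1,N,p0=None,R0=None):
    s=observe()
    if p0 is None:p0=np.array(s["position"]);R0=np.array(s["tool_rot"])
    w=Ro.from_matrix(R0.T@R1).as_rotvec()/N
    A=sum(R0@Ro.from_rotvec(w*k).as_matrix() for k in range(N))
    t=np.linalg.solve(A,np.array(p1)-p0)*100
    print(N,"rows dp cm",np.round(t,2),"turn",np.round(w,4))
E
python3 - <<'E'
from h import *
np.set_printoptions(precision=3,suppress=True)
s=observe();print(s["tool_rot"],s["ft_force"],s["grip_width"])
h=np.radians(-17)
R=frame([0,0,-1],[np.cos(h),np.sin(h),0])
plan([0.50,0.285,0.21],R,26)
E
```

```text
[[ 0.946  0.324  0.   ]
 [ 0.324 -0.946  0.   ]
 [ 0.    -0.    -1.   ]] [ 0.454 -0.147 -0.554] 0.0854473860328628
26 rows dp cm [ 1.35 -3.11  0.08] turn [-0.    -0.     0.024]
```

Emit:
move_arm --jaw '[6,6,6,6,6,6,6,6,6,6,6,6]' --dp '[[1.35,-3.11,0],[1.35,-3.11,0],[1.35,-3.11,0],[1.35,-3.11,0],[1.35,-3.11,0],[1.35,-3.11,0],[1.35,-3.11,0],[1.35,-3.11,0],[1.35,-3.11,0],[1.35,-3.11,0],[1.35,-3.11,0],[1.35,-3.11,0]]' --turn '[[0,0,0.024],[0,0,0.024],[0,0,0.024],[0,0,0.024],[0,0,0.024],[0,0,0.024],[0,0,0.024],[0,0,0.024],[0,0,0.024],[0,0,0.024],[0,0,0.024],[0,0,0.024]]'

```text
time_s: 1.9
position: [0.2632, -0.1224, 0.2316]
tool_rot: [[0.999, 0.04, 0.001], [0.04, -0.999, -0.001], [0.001, 0.001, -1.0]]
ft_force: [1.3, -1.4, -0.4]
grip_width: 0.0598
gripper_force: 0.0
```

Emit:
move_arm --jaw '[6,6,6,6,6,6,6,6,6,6,6,6]' --dp '[[1.35,-3.11,0],[1.35,-3.11,0],[1.35,-3.11,0],[1.35,-3.11,0],[1.35,-3.11,0],[1.35,-3.11,0],[1.35,-3.11,0],[1.35,-3.11,0],[1.35,-3.11,0],[1.35,-3.11,0],[1.35,-3.11,0],[1.35,-3.11,0]]' --turn '[[0,0,0.024],[0,0,0.024],[0,0,0.024],[0,0,0.024],[0,0,0.024],[0,0,0.024],[0,0,0.024],[0,0,0.024],[0,0,0.024],[0,0,0.024],[0,0,0.024],[0,0,0.024]]'

```text
time_s: 2.9
position: [0.4581, 0.2338, 0.2313]
tool_rot: [[0.97, -0.244, 0.0], [-0.244, -0.97, 0.0], [0.0, -0.0, -1.0]]
ft_force: [0.2, -1.8, 0.5]
grip_width: 0.06
gripper_force: 0.0
```

Emit:
move_arm --jaw '[6,6,6,6]' --dp '[[1.35,-3.11,0.8],[1.35,-3.11,0.8],[0,0,0],[0,0,0]]' --turn '[[0,0,0.024],[0,0,0.024],[0,0,0],[0,0,0]]'

```text
time_s: 3.23
position: [0.4998, 0.286, 0.214]
tool_rot: [[0.957, -0.288, -0.002], [-0.288, -0.957, -0.001], [-0.002, 0.001, -1.0]]
ft_force: [0.6, -0.3, -0.5]
grip_width: 0.0603
gripper_force: 0.0
```

```bash
python3 - <<'E'
from h import *
np.set_printoptions(precision=4,suppress=True)
s=observe();print(s["position"],s["tool_rot"],s["ft_force"],s["time_s"])
im,d=pic("wrist","w1")
for q in("cover_tab","cover_hinge","ref_case"):
    for r in cams.mark_of("wrist",q)[:2]:
        u,v=r["location"][0]*560,r["location"][1]*420
        print(q,round(r["p"],2),round(u),round(v),atz("wrist",u,v,.03 if q=="cover_tab" else .027))
E
```

```text
[0.4998 0.286  0.214 ] [[ 0.9575 -0.2885 -0.002 ]
 [-0.2885 -0.9575 -0.0007]
 [-0.0017  0.0013 -1.    ]] [ 0.6239 -0.3124 -0.4797] 3.2333
cover_tab 0.89 267 172 [0.512  0.2946 0.03  ]
cover_hinge 0.72 263 70 [0.6006 0.2699 0.027 ]
ref_case 0.63 264 113 [0.5645 0.2802 0.027 ]
```

View pics/w1.png

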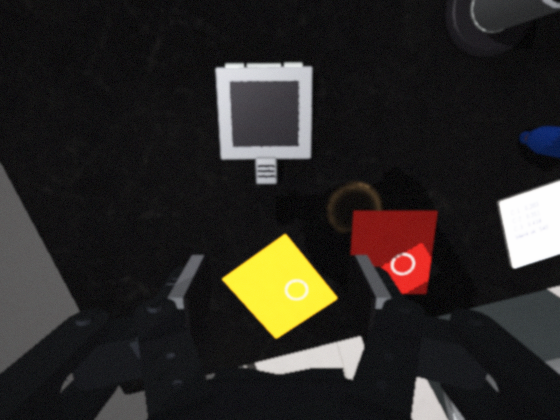

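The tab shows at (266,172) and the hinge at (264,66). The cover lines up with the tool x axis, so the heading is about -16°.

```bash
cat > g.py <<'E'
from h import *
h=np.radians(-16.3);c=np.array([np.cos(h),np.sin(h),0]);up=np.array([0,0,1.])
tab=np.array([.512,.2946,.027]); hinge=np.array([tab[0],tab[1],.024])+.097*c
L=np.radians(25)
def pose(th,back=0,L=L):
    # cover angle th; tool rigid to cover
    e=np.cos(th)*(-c)+np.sin(th)*up; n=np.cos(th)*up+np.sin(th)*c
    P=hinge+.097*e+.003*n
    z=np.cos(L)*(-n)+np.sin(L)*e
    R=frame(z,-e)
    return P+.002*e+(.012-back)*z,R
E
python3 - <<'E'
from g import *
p,R=pose(0,.06);plan(p,R,10)
q,Rq=pose(0);plan(q,Rq,4,p,R)
T=pose(np.radians(104));plan(*T,28,q,Rq)
print(p,q,T[0],hinge)
E
```

```text
10 rows dp cm [ 0.56 -0.13  1.38] turn [-0.0003 -0.0437 -0.001 ]
4 rows dp cm [-0.   0.   1.5] turn [0. 0. 0.]
28 rows dp cm [-0.31  0.   -0.6 ] turn [-0.     -0.0648  0.    ]
[0.52955069 0.28946782 0.07050277] [0.50521281 0.29658471 0.01612431] [0.62193169 0.26245373 0.12688536] [0.60510111 0.26737533 0.024     ]
```

Sign correction: the cover's top face ends up on the far side. So the tool must start pitched with its fingers pointing forward, and the tab has to pivot between the pads.

```bash
cat > g.py <<'E'
from h import *
h=np.radians(-16.3);c=np.array([np.cos(h),np.sin(h),0]);up=np.array([0,0,1.])
tab=np.array([.512,.2946,.027]); hinge=np.array([tab[0],tab[1],.024])+.097*c
def pose(th,pit,back=0):
    th,pit=np.radians([th,pit])
    e=np.cos(th)*(-c)+np.sin(th)*up; n=np.cos(th)*up+np.sin(th)*c
    P=hinge+.099*e+.003*n
    z=np.cos(pit)*(-up)-np.sin(pit)*c
    return P+(.009-back)*z,frame(z,c*np.cos(pit)-up*np.sin(pit))
E
python3 - <<'E'
from g import *
np.set_printoptions(precision=4,suppress=True)
a=pose(0,-30,.06);plan(*a,10)
b=pose(0,-30);plan(*b,4,*a)
print(a[0],b[0])
N=24;prev=b;dps=[];
for k in range(1,N+1):
    f=k/N; p=pose(100*f,-30+40*f)
    dps.append([round(float(x),2) for x in prev[1].T@(p[0]-prev[0])*100]); w=Ro.from_matrix(prev[1].T@p[1]).as_rotvec();prev=p
print(dps,w,prev[0])
E
```

```text
10 rows dp cm [-0.52 -0.13  1.38] turn [ 0.0002  0.0523 -0.001 ]
4 rows dp cm [ 0.  -0.   1.5] turn [0. 0. 0.]
[0.4856 0.3023 0.0712] [0.5144 0.2939 0.0192]
[[0.37, 0.0, -0.6], [0.4, -0.0, -0.58], [0.43, 0.0, -0.56], [0.45, -0.0, -0.54], [0.47, -0.0, -0.52], [0.49, -0.0, -0.5], [0.52, 0.0, -0.47], [0.54, 0.0, -0.45], [0.56, 0.0, -0.43], [0.57, 0.0, -0.4], [0.59, 0.0, -0.37], [0.61, -0.0, -0.35], [0.62, -0.0, -0.32], [0.63, -0.0, -0.29], [0.65, 0.0, -0.26], [0.66, -0.0, -0.23], [0.67, 0.0, -0.2], [0.67, -0.0, -0.17], [0.68, -0.0, -0.14], [0.69, 0.0, -0.11], [0.69, -0.0, -0.08], [0.69, 0.0, -0.05], [0.69, -0.0, -0.02], [0.69, -0.0, 0.02]] [-0.     -0.0291  0.    ] [0.6229 0.2622 0.1121]
```

Emit:
move_arm --jaw '[5,5,5,5,5,5,5,5,5,5,5]' --dp '[[-0.52,-0.13,1.38],[-0.52,-0.13,1.38],[-0.52,-0.13,1.38],[-0.52,-0.13,1.38],[-0.52,-0.13,1.38],[-0.52,-0.13,1.38],[-0.52,-0.13,1.38],[-0.52,-0.13,1.38],[-0.52,-0.13,1.38],[-0.52,-0.13,1.38],[0,0,0]]' --turn '[[0,0.0523,-0.001],[0,0.0523,-0.001],[0,0.0523,-0.001],[0,0.0523,-0.001],[0,0.0523,-0.001],[0,0.0523,-0.001],[0,0.0523,-0.001],[0,0.0523,-0.001],[0,0.0523,-0.001],[0,0.0523,-0.001],[0,0,0]]'

```text
time_s: 4.35
position: [0.4837, 0.3018, 0.0684]
tool_rot: [[0.833, -0.28, 0.476], [-0.24, -0.96, -0.145], [0.498, 0.006, -0.867]]
ft_force: [-0.8, -0.4, -1.1]
grip_width: 0.0502
gripper_force: 0.0
```

```bash
python3 - <<'E'
from g import *
np.set_printoptions(precision=4,suppress=True)
im,d=pic("wrist","w2")
for q in("cover_tab","cover_hinge"):
    for r in cams.mark_of("wrist",q)[:2]:
        u,v=r["location"][0]*560,r["location"][1]*420
        print(q,round(r["p"],2),round(u),round(v),atz("wrist",u,v,.03 if q=="cover_tab" else .027))
print(tab,observe()["position"],pose(0,-30,.06)[0])
E
```

```text
cover_tab 0.94 275 230 [0.511  0.2986 0.03  ]
cover_hinge 0.74 277 86 [0.6046 0.2702 0.027 ]
[0.512  0.2946 0.027 ] [0.4865 0.3026 0.072 ] [0.4856 0.3023 0.0712]
```

View pics/w2.png

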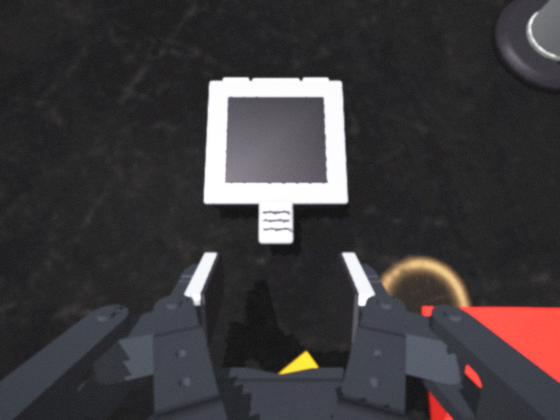

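The tab, at (276,224), sits centred between the fingers at (213..345). Advancing and pinching now.

Emit:
move_arm --jaw '[5,5,5,5,5,1,1,1,1,1]' --dp '[[0,-0.05,1.5],[0,-0.05,1.5],[0,-0.05,1.5],[0,-0.05,1.5],[0,0,0],[0,0,0],[0,0,0],[0,0,0],[0,0,0],[0,0,0]]' --turn '[[0,0,0],[0,0,0],[0,0,0],[0,0,0],[0,0,0],[0,0,0],[0,0,0],[0,0,0],[0,0,0],[0,0,0]]' --force 20

```text
time_s: 5.33
position: [0.5183, 0.2942, 0.0245]
tool_rot: [[0.837, -0.278, 0.471], [-0.239, -0.961, -0.142], [0.492, 0.006, -0.871]]
ft_force: [-4.2, -9.4, 8.3]
grip_width: 0.0189
gripper_force: 25.1
```

Emit:
move_arm --jaw '[1,1,1,1,1,1,1,1,1,1,1,1]' --dp '[[0.37,0,-0.6],[0.4,0,-0.58],[0.43,0,-0.56],[0.45,0,-0.54],[0.47,0,-0.52],[0.49,0,-0.5],[0.52,0,-0.47],[0.54,0,-0.45],[0.56,0,-0.43],[0.57,0,-0.4],[0.59,0,-0.37],[0.61,0,-0.35]]' --turn '[[0,-0.029,0],[0,-0.029,0],[0,-0.029,0],[0,-0.029,0],[0,-0.029,0],[0,-0.029,0],[0,-0.029,0],[0,-0.029,0],[0,-0.029,0],[0,-0.029,0],[0,-0.029,0],[0,-0.029,0]]'

```text
time_s: 6.33
position: [0.5517, 0.2845, 0.0962]
tool_rot: [[0.949, -0.276, 0.152], [-0.272, -0.961, -0.051], [0.16, 0.007, -0.987]]
ft_force: [1.5, -8.3, -7.5]
grip_width: 0.019
gripper_force: 19.8
```

Emit:
move_arm --jaw '[1,1,1,1,1,1,1,1,1,1,1,1]' --dp '[[0.62,0,-0.32],[0.63,0,-0.29],[0.65,0,-0.26],[0.66,0,-0.23],[0.67,0,-0.2],[0.67,0,-0.17],[0.68,0,-0.14],[0.69,0,-0.11],[0.69,0,-0.08],[0.69,0,-0.05],[0.69,0,-0.02],[0.69,0,0.02]]' --turn '[[0,-0.029,0],[0,-0.029,0],[0,-0.029,0],[0,-0.029,0],[0,-0.029,0],[0,-0.029,0],[0,-0.029,0],[0,-0.029,0],[0,-0.029,0],[0,-0.029,0],[0,-0.029,0],[0,-0.029,0]]'

```text
time_s: 7.33
position: [0.6269, 0.2628, 0.1144]
tool_rot: [[0.944, -0.276, -0.182], [-0.272, -0.961, 0.045], [-0.187, 0.007, -0.982]]
ft_force: [-5.3, -7.6, -6.9]
grip_width: 0.0188
gripper_force: 19.7
```

```bash
python3 - <<'E'
from g import *
im,d=pic("scene","s2"); cv2.imwrite("pics/s2c.png",cv2.resize(cv2.imread("pics/s2.png")[130:330,120:360],None,fx=2.5,fy=2.5))
print(observe()["position"],observe()["ft_force"],pose(100,10)[0])
E
```

```text
[0.62851115 0.26214505 0.11389875] [-3.73577156 -6.24443693 -0.96208294] [0.62293694 0.26215977 0.11211175]
```

View pics/s2c.png

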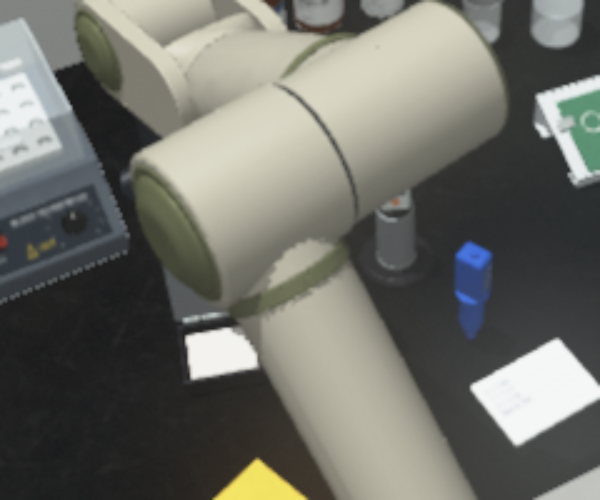

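The cover is up and the white tile is visible at about (222,353) in the crop. Nudging the cover slightly further, then releasing and going to the probe.

Emit:
move_arm --jaw '[1,1,5.5,5.5,5.5,5.5,5.5,5.5,5.5,5.5]' --dp '[[0.6,0,0.05],[0.4,0,0.05],[0,0,0],[0,0,0],[0,0,0],[0,0,-1.5],[0,0,-3],[0,0,-4],[0,0,-4],[0,0,-4]]' --turn '[[0,0,0],[0,0,0],[0,0,0],[0,0,0],[0,0,0],[0,0,0],[0,0,0],[0,0,0],[0,0,0],[0,0,0]]'

```text
time_s: 8.22
position: [0.666, 0.2542, 0.2772]
tool_rot: [[0.945, -0.276, -0.175], [-0.271, -0.961, 0.048], [-0.181, 0.002, -0.983]]
ft_force: [1.8, 0.5, 0.4]
grip_width: 0.0549
gripper_force: 0.0
```

```bash
python3 - <<'E'
from h import *
plan([.565,.065,.30],frame([0,0,-1],[1,0,0]),10)
E
```

```text
10 rows dp cm [-0.73  2.03 -0.16] turn [-0.0023  0.0181 -0.0279]
```

Emit:
move_arm --jaw '[7,7,7,7,7,7,7,7,7,7,7]' --dp '[[-0.73,2.03,-0.16],[-0.73,2.03,-0.16],[-0.73,2.03,-0.16],[-0.73,2.03,-0.16],[-0.73,2.03,-0.16],[-0.73,2.03,-0.16],[-0.73,2.03,-0.16],[-0.73,2.03,-0.16],[-0.73,2.03,-0.16],[-0.73,2.03,-0.16],[0,0,0]]' --turn '[[-0.0023,0.0181,-0.028],[-0.0023,0.0181,-0.028],[-0.0023,0.0181,-0.028],[-0.0023,0.0181,-0.028],[-0.0023,0.0181,-0.028],[-0.0023,0.0181,-0.028],[-0.0023,0.0181,-0.028],[-0.0023,0.0181,-0.028],[-0.0023,0.0181,-0.028],[-0.0023,0.0181,-0.028],[0,0,0]]'

```text
time_s: 9.13
position: [0.5644, 0.0626, 0.2987]
tool_rot: [[1.0, -0.0, 0.002], [-0.0, -1.0, -0.001], [0.002, 0.001, -1.0]]
ft_force: [-0.7, -0.6, 0.3]
grip_width: 0.0705
gripper_force: 0.0
```

```bash
python3 - <<'E'
from h import *
np.set_printoptions(precision=4,suppress=True)
im,d=pic("wrist","w3")
for r in cams.mark_of("wrist","probe_grip")[:2]:
    u,v=r["location"][0]*560,r["location"][1]*420
    print(round(r["p"],2),round(u),round(v),atz("wrist",u,v,.127))
f,cx,cy,M,_=cal("wrist")
v,u=np.mgrid[:420,:560]; ca=np.stack([(u-cx)/f*d,-(v-cy)/f*d,-d],-1); W=ca@M[:3,:3].T+M[:3,3]
m=(d>0)&(abs(W[...,2]-.156)<.006)&(np.hypot(W[...,0]-.58,W[...,1]-.06)<.06)
print(m.sum(),W[m].mean(0)); print(cv2.minAreaRect((W[m][:,:2]*1000).astype(np.float32)))
cv2.imwrite("pics/w3c.png",cv2.resize(cv2.imread("pics/w3.png")[:300,100:500],None,fx=1.8,fy=1.8))
im2,d2=pic("top")
for q in("tile_centre","cover_tab","spot"):
    for r in cams.mark_of("top",q)[:1]:
        u,v=r["location"][0]*560,r["location"][1]*420
        print(q,round(r["p"],2),round(u),round(v),atd("top",u,v,d2[int(v),int(u)]))
E
```

```text
0.88 304 273 [0.4754 0.0403 0.127 ]
0.8 283 155 [0.5937 0.0619 0.127 ]
1141 [0.5948 0.0607 0.1549]
((593.98779296875, 60.62779235839844), (31.98593521118164, 26.044532775878906), 67.32213592529297)
tile_centre 0.9 197 217 [0.5704 0.2918 0.0091]
cover_tab 0.79 198 190 [0.6272 0.2657 0.1249]
spot 0.88 377 189 [ 0.6365 -0.2336  0.0383]
```

View pics/w3c.png

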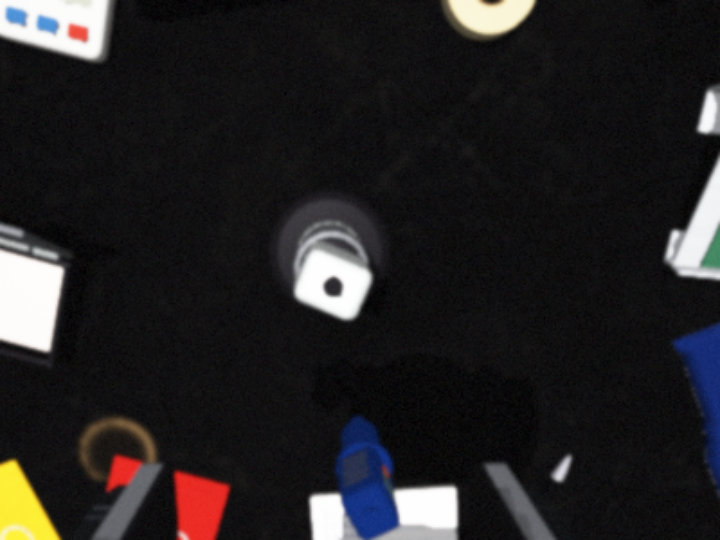

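The probe head's top face is at crop (333,285), about 32 x 26 mm and at z 0.155, as expected. The blue one is at (370,490) and is ignored.

```bash
python3 - <<'E'
from h import *
h=np.radians(-22.7);R=frame([0,0,-1],[np.cos(h),np.sin(h),0])
a=[.594,.0606,.20];plan(a,R,7);plan([.594,.0606,.11],R,5,np.array(a),R)
E
```

```text
7 rows dp cm [0.41 0.   1.38] turn [0.0001 0.0002 0.0568]
5 rows dp cm [ 0.  -0.   1.8] turn [0. 0. 0.]
```

Emit:
move_arm --jaw '[7,7,7,7,7,7,7,7]' --dp '[[0.41,0,1.38],[0.41,0,1.38],[0.41,0,1.38],[0.41,0,1.38],[0.41,0,1.38],[0.41,0,1.38],[0.41,0,1.38],[0,0,0]]' --turn '[[0,0,0.0568],[0,0,0.0568],[0,0,0.0568],[0,0,0.0568],[0,0,0.0568],[0,0,0.0568],[0,0,0.0568],[0,0,0]]'

```text
time_s: 10.1
position: [0.5934, 0.0602, 0.1973]
tool_rot: [[0.921, -0.388, -0.007], [-0.388, -0.921, 0.0], [-0.006, 0.002, -1.0]]
ft_force: [-0.7, 0.4, -0.9]
grip_width: 0.0701
gripper_force: 0.0
```

```bash
python3 - <<'E'
from h import *
np.set_printoptions(precision=4,suppress=True)
s=observe();h=np.radians(-22.7);R=frame([0,0,-1],[np.cos(h),np.sin(h),0]);plan([.594,.0606,.11],R,6);print(s["position"])
im,d=pic("wrist","w4")
for r in cams.mark_of("wrist","probe_grip")[:2]:
    u,v=r["location"][0]*560,r["location"][1]*420
    print(round(r["p"],2),round(u),round(v),atz("wrist",u,v,.127))
f,cx,cy,M,_=cal("wrist")
v,u=np.mgrid[:420,:560]; ca=np.stack([(u-cx)/f*d,-(v-cy)/f*d,-d],-1); W=ca@M[:3,:3].T+M[:3,3]
m=(d>0)&(abs(W[...,2]-.156)<.004)&(np.hypot(W[...,0]-.594,W[...,1]-.06)<.03)
print(m.sum(),W[m].mean(0)); print(cv2.minAreaRect((W[m][:,:2]*1000).astype(np.float32)))
E
```

```text
6 rows dp cm [ 0.01 -0.01  1.46] turn [ 0.0004  0.001  -0.0005]
[0.5934 0.0602 0.1973]
0.75 368 342 [0.48   0.0378 0.127 ]
1907 [0.5961 0.0575 0.1581]
((594.8031616210938, 58.047996520996094), (31.92970848083496, 25.3811092376709), 68.28538513183594)
```

Emit:
move_arm --jaw '[7,7,7,7,7,7,7,3,3,3,3,3]' --dp '[[0.1,0.05,1.5],[0,0,1.5],[0,0,1.5],[0,0,1.5],[0,0,1.5],[0,0,1.3],[0,0,0],[0,0,0],[0,0,0],[0,0,0],[0,0,0],[0,0,0]]' --turn '[[0,0,0],[0,0,0],[0,0,0],[0,0,0],[0,0,0],[0,0,0],[0,0,0],[0,0,0],[0,0,0],[0,0,0],[0,0,0],[0,0,0]]' --force 35

```text
time_s: 11.2
position: [0.595, 0.0588, 0.1139]
tool_rot: [[0.922, -0.387, 0.001], [-0.387, -0.922, -0.001], [0.001, 0.0, -1.0]]
ft_force: [-0.4, -0.0, 5.8]
grip_width: 0.0319
gripper_force: 34.9
```

Emit:
move_arm --jaw '[3,3,3,3,3,3,3,3,3,3,3]' --dp '[[0,0,-0.5],[0,0,-1],[0,0,-1.3],[0,0,-1.3],[0,0,-1.3],[0,0,-1.3],[0,0,-1.3],[0,0,-1.3],[0,0,-1],[0,0,-0.5],[0,0,0]]' --turn '[[0,0,0],[0,0,0],[0,0,0],[0,0,0],[0,0,0],[0,0,0],[0,0,0],[0,0,0],[0,0,0],[0,0,0],[0,0,0]]'

```text
time_s: 12.12
position: [0.5948, 0.0588, 0.2217]
tool_rot: [[0.922, -0.387, 0.001], [-0.387, -0.922, -0.001], [0.001, 0.0, -1.0]]
ft_force: [-0.2, 0.6, -1.5]
grip_width: 0.0314
gripper_force: 35.0
```

```bash
python3 - <<'E'
from h import *
np.set_printoptions(precision=4,suppress=True)
im,d=pic("wrist","w5"); s=observe();print(s["position"],s["ft_force"],s["grip_width"])
# tile corners: depth/white mask in wrist and top
for n in("top","wrist"):
    if n=="top": pic("top","t5")
    r=cams.outline_of(n,"ref_tile")[:1]
    for x in r:
        m=x["mask"]; P=cv2.minAreaRect(np.argwhere(m)[:,::-1].astype(np.float32)); 
        print(n,x["p"],m.sum()); print([atz(n,*c,.012)[:2] for c in cv2.boxPoints(P)],atz(n,*P[0],.012))
    for q in("tile_centre","nose_tip","spot"):
        for x in cams.mark_of(n,q)[:1]:
            u,v=np.array(x["location"])*[560,420];print(n,q,round(x["p"],2),round(u),round(v),atz(n,u,v,.012 if q[0]=="t" else .04))
# probe as seen in scene
im,d=pic("scene","s5")
for q in("nose_tip","probe_grip","spot","tile_centre"):
    for x in cams.mark_of("scene",q)[:2]:
        u,v=np.array(x["location"])*[560,420];print("scene",q,round(x["p"],2),round(u),round(v),atd("scene",u,v,d[int(v),int(u)]),atz("scene",u,v,.012))
c=cv2.imread("pics/s5.png")[90:300,150:450];cv2.imwrite("pics/s5c.png",cv2.resize(c,None,fx=2.6,fy=2.6))
E
```

```text
[0.5945 0.0589 0.2207] [ 0.0004  0.3274 -1.2695] 0.031724712101868474
top 0.92 495
[array([0.5413, 0.3219]), array([0.6017, 0.3075]), array([0.5831, 0.2403]), array([0.5229, 0.2553])] [0.5621 0.2813 0.012 ]
top tile_centre 0.82 197 218 [0.5649 0.2923 0.012 ]
top nose_tip 0.39 378 192 [ 0.627  -0.2347  0.04  ]
top spot 0.62 376 187 [ 0.6407 -0.2293  0.04  ]
wrist 0.71 2762
[array([0.5974, 0.3055]), array([0.5846, 0.239 ]), array([0.5255, 0.2595]), array([0.5383, 0.3294])] [0.5621 0.2829 0.012 ]
wrist tile_centre 0.67 107 281 [0.5594 0.285  0.012 ]
wrist spot 0.34 157 401 [0.4097 0.2919 0.04  ]
scene spot 0.86 357 176 [0.2022 0.1241 0.6048] [ 0.6651 -0.248   0.012 ]
scene tile_centre 0.72 207 271 [0.5626 0.2867 0.0136] [0.5637 0.2865 0.012 ]
scene tile_centre 0.4 206 256 [0.6049 0.2699 0.0195] [0.6105 0.2685 0.012 ]
```

View pics/s5c.png

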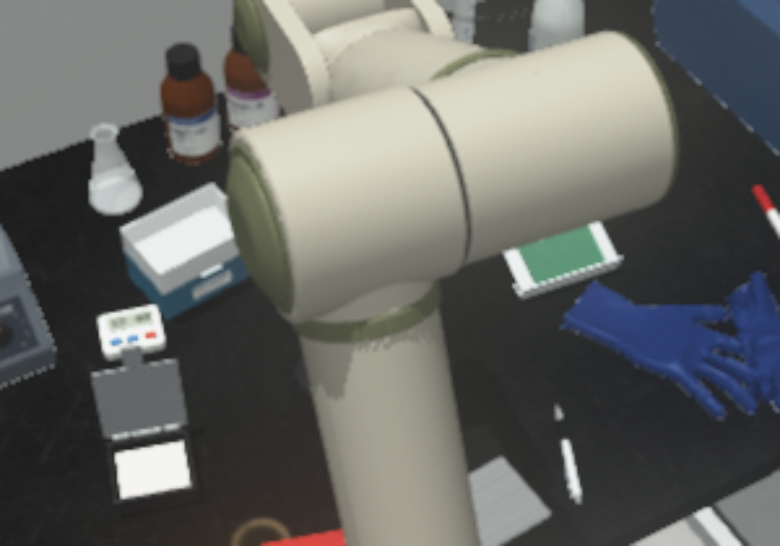

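The cover stands just past upright at crop (140,395), with the white tile open at (152,470) below it. Moving the probe over the tile.

```bash
python3 - <<'E'
from h import *
h=np.radians(-16.3);R=frame([0,0,-1],[np.cos(h),np.sin(h),0])
a=[.558,.285,.245];plan(a,R,9);plan([.558,.285,.118],R,7,np.array(a),R)
E
```

```text
9 rows dp cm [-1.24 -2.23 -0.27] turn [ 0.0001  0.0001 -0.0126]
7 rows dp cm [ 0.   -0.    1.81] turn [0. 0. 0.]
```

Emit:
move_arm --jaw '[3,3,3,3,3,3,3,3,3,3,3,3]' --dp '[[0,0,-1.2],[0,0,-1.2],[-1.24,-2.23,0],[-1.24,-2.23,0],[-1.24,-2.23,0],[-1.24,-2.23,0],[-1.24,-2.23,0],[-1.24,-2.23,0],[-1.24,-2.23,0],[-1.24,-2.23,0],[-1.24,-2.23,0],[0,0,0]]' --turn '[[0,0,0],[0,0,0],[0,0,-0.0126],[0,0,-0.0126],[0,0,-0.0126],[0,0,-0.0126],[0,0,-0.0126],[0,0,-0.0126],[0,0,-0.0126],[0,0,-0.0126],[0,0,-0.0126],[0,0,0]]'

```text
time_s: 13.87
position: [0.5565, 0.2893, 0.2443]
tool_rot: [[0.961, -0.276, -0.002], [-0.276, -0.961, 0.001], [-0.002, -0.0, -1.0]]
ft_force: [0.4, 0.0, -1.9]
grip_width: 0.0319
gripper_force: 35.3
```

```bash
python3 - <<'E'
from h import *
np.set_printoptions(precision=4,suppress=True)
import time
s=observe();print(s["position"],s["ft_force"],s["time_s"])
h=np.radians(-16.3);R=frame([0,0,-1],[np.cos(h),np.sin(h),0]);plan([.558,.285,.118],R,8)
im,d=pic("wrist","w6")
for q in("nose_tip","tile_centre","probe_grip"):
    for x in cams.mark_of("wrist",q)[:1]:
        u,v=np.array(x["location"])*[560,420];print(q,round(x["p"],2),round(u),round(v),atd("wrist",u,v,d[int(v),int(u)]),atz("wrist",u,v,.012))
for z in(.149,.012): print(proj("wrist",np.array([s["position"][0],s["position"][1],z])))
E
```

```text
[0.5565 0.2893 0.2443] [ 0.3884  0.015  -1.934 ] 13.8667
8 rows dp cm [0.03 0.05 1.58] turn [-0.0001  0.0002  0.0007]
nose_tip 0.44 516 188 [0.4662 0.0388 0.0114] [0.4665 0.0392 0.012 ]
tile_centre 0.84 285 163 [0.5657 0.2771 0.0125] [0.5656 0.2771 0.012 ]
probe_grip 0.93 280 289 [0.5694 0.2821 0.2813] [0.4196 0.3251 0.012 ]
(np.float64(274.8248760989388), np.float64(212.1264544702401))
(np.float64(276.2778769756106), np.float64(174.36033703868077))
```

View pics/w6.png

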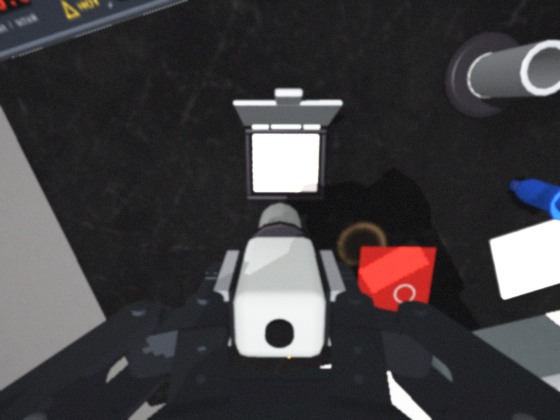

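The tile centre is at (286,163), so the probe needs about 7 mm to the right. The tile opening is clear.

Emit:
move_arm --jaw '[3,3,3,3,3,3,3,3,3,3,3]' --dp '[[0.3,0.4,1.2],[0.3,0.35,1.6],[0,0,1.8],[0,0,1.8],[0,0,1.8],[0,0,1.8],[0,0,1.3],[0,0,0.8],[0,0,0.3],[0,0,0],[0,0,0]]' --turn '[[0,0,0],[0,0,0],[0,0,0],[0,0,0],[0,0,0],[0,0,0],[0,0,0],[0,0,0],[0,0,0],[0,0,0],[0,0,0]]'

```text
time_s: 14.98
position: [0.5619, 0.2763, 0.1212]
tool_rot: [[0.96, -0.281, -0.0], [-0.281, -0.96, -0.0], [-0.0, 0.0, -1.0]]
ft_force: [-0.2, 0.5, -1.3]
grip_width: 0.0318
gripper_force: 35.4
```

Emit:
move_arm --jaw '[3,3,3,3,3,3]' --dp '[[0,0,0.2],[0,0,0.2],[0,0,0.1],[0,0,0],[0,0,0],[0,0,0]]' --turn '[[0,0,0],[0,0,0],[0,0,0],[0,0,0],[0,0,0],[0,0,0]]'

```text
time_s: 15.48
position: [0.5614, 0.2765, 0.1155]
tool_rot: [[0.96, -0.28, -0.001], [-0.28, -0.96, -0.0], [-0.001, 0.001, -1.0]]
ft_force: [0.2, -0.6, -2.1]
grip_width: 0.0317
gripper_force: 35.4
```

```bash
python3 - <<'E'
from h import *
np.set_printoptions(precision=4,suppress=True)
F=[];P=[]
for i in range(4):
    s=observe();F.append(s["ft_force"]);P.append(s["position"]);im,d=pic("top")
print(np.mean(F,0),np.std(F,0),np.mean(P,0),np.std(P,0))
E
```

```text
[ 0.121  -0.1923 -1.9026] [0.1754 0.3476 0.6195] [0.5614 0.2765 0.1155] [0. 0. 0.]
```

Emit:
move_arm --jaw '[3,3,3,3,3]' --dp '[[0,0,0.2],[0,0,0.2],[0,0,0.1],[0,0,0],[0,0,0]]' --turn '[[0,0,0],[0,0,0],[0,0,0],[0,0,0],[0,0,0]]'

```text
time_s: 16.1
position: [0.5614, 0.2765, 0.1103]
tool_rot: [[0.96, -0.28, -0.002], [-0.28, -0.96, -0.0], [-0.001, 0.001, -1.0]]
ft_force: [0.1, -0.4, -1.8]
grip_width: 0.0317
gripper_force: 35.4
```

```bash
cat >> h.py <<'E'
def rd(n=8,cam="wrist"):
    F=[]
    for i in range(n): s=observe();F.append(s["ft_force"]);cams.get_image(cam)
    F=np.array(F);print("F",np.round(F.mean(0),2),"+-",np.round(F.std(0)/n**.5,2),"pos",np.round(s["position"],4),"t",s["time_s"]);return F.mean(0)
E
python3 -c "from h import *;rd()"
```

```text
F [-0.12 -0.16 -1.93] +- [0.08 0.17 0.14] pos [0.5614 0.2765 0.1104] t 16.45
```

Emit:
move_arm --jaw '[3,3,3,3]' --dp '[[0,0,0.2],[0,0,0.1],[0,0,0],[0,0,0]]' --turn '[[0,0,0],[0,0,0],[0,0,0],[0,0,0]]'

```text
time_s: 16.83
position: [0.5615, 0.2765, 0.1074]
tool_rot: [[0.96, -0.28, -0.001], [-0.28, -0.96, -0.0], [-0.001, 0.001, -1.0]]
ft_force: [1.0, 0.0, 0.4]
grip_width: 0.0317
gripper_force: 35.6
```

```bash
python3 -c "from h import *;rd()"
```

```text
F [ 0.23  0.14 -0.61] +- [0.13 0.2  0.24] pos [0.5614 0.2765 0.1075] t 17.1833
```

Emit:
move_arm --jaw '[3,3,3,3]' --dp '[[0,0,0.15],[0,0,0.15],[0,0,0],[0,0,0]]' --turn '[[0,0,0],[0,0,0],[0,0,0],[0,0,0]]'

```text
time_s: 17.57
position: [0.5614, 0.2765, 0.1044]
tool_rot: [[0.96, -0.28, -0.001], [-0.28, -0.96, -0.0], [-0.001, 0.001, -1.0]]
ft_force: [-0.1, 0.1, 0.3]
grip_width: 0.0318
gripper_force: 35.7
```

```bash
python3 -c "
from h import *;rd(10,'scene')
im,d=pic('wrist','w7');c=cv2.imread('pics/w7.png')[80:300,170:400];cv2.imwrite('pics/w7c.png',cv2.resize(c,None,fx=2.6,fy=2.6))"
```

```text
F [0.19 0.17 0.51] +- [0.21 0.1  0.11] pos [0.5614 0.2765 0.1044] t 18.0167
```

View pics/w7c.png

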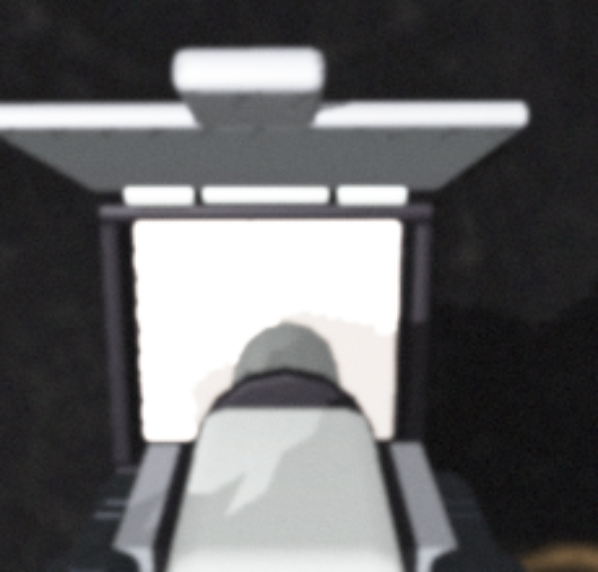

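The probe stands on the tile, and its barrel at (288,345) is inside the tile's area. The nose force is 2.4 N, so it is about 4.2 mm in. A touch more, then hold.

Emit:
move_arm --jaw '[3,3,3,3,3,3,3,3,3,3,3,3]' --dp '[[0,0,0.03],[0,0,0],[0,0,0],[0,0,0],[0,0,0],[0,0,0],[0,0,0],[0,0,0],[0,0,0],[0,0,0],[0,0,0],[0,0,0]]' --turn '[[0,0,0],[0,0,0],[0,0,0],[0,0,0],[0,0,0],[0,0,0],[0,0,0],[0,0,0],[0,0,0],[0,0,0],[0,0,0],[0,0,0]]'

```text
time_s: 19.12
position: [0.5614, 0.2765, 0.1041]
tool_rot: [[0.96, -0.28, -0.001], [-0.28, -0.96, -0.0], [-0.001, 0.001, -1.0]]
ft_force: [1.0, 0.6, 0.9]
grip_width: 0.0318
gripper_force: 35.7
```

```bash
python3 -c "from h import *;rd(12,'scene')"
```

```text
F [0.76 0.18 0.47] +- [0.12 0.16 0.18] pos [0.5614 0.2765 0.1041] t 19.6667
```

Emit:
move_arm --jaw '[3,3,3,3,3,3,3,3,3,3,3,3]' --dp '[[0,0,-0.5],[0,0,-1],[0,0,-1.5],[0,0,-2],[0,0,-2.5],[0,0,-2.5],[0,0,-2],[0,0,-1.5],[0,0,-1],[0,0,0],[0,0,0],[0,0,0]]' --turn '[[0,0,0],[0,0,0],[0,0,0],[0,0,0],[0,0,0],[0,0,0],[0,0,0],[0,0,0],[0,0,0],[0,0,0],[0,0,0],[0,0,0]]'

```text
time_s: 20.72
position: [0.5611, 0.2764, 0.2478]
tool_rot: [[0.96, -0.28, -0.004], [-0.28, -0.96, -0.001], [-0.003, 0.002, -1.0]]
ft_force: [-0.1, 0.7, -1.7]
grip_width: 0.0315
gripper_force: 35.4
```

```bash
python3 - <<'E'
from h import *
np.set_printoptions(precision=4,suppress=True)
rd(8)
pic("top","t8"); im,d=pic("top")
f,cx,cy,M,_=cal("top")
for q in("panel","easel","spot"):
    x=cams.outline_of("top",q)[0]; m=x["mask"]&(d>0)
    v,u=np.nonzero(m);dd=d[m];W=np.stack([(u-cx)/f*dd,-(v-cy)/f*dd,-dd],-1)@M[:3,:3].T+M[:3,3]
    A=np.c_[W[:,:2],np.ones(len(W))];k=np.linalg.lstsq(A,W[:,2],rcond=None)[0]
    print(q,x["p"],m.sum(),W.mean(0),"slope",np.degrees(np.arctan(np.hypot(*k[:2]))),"heading",np.degrees(np.arctan2(k[1],k[0])),cv2.minAreaRect((W[:,:2]*1000).astype(np.float32)))
x=cams.mark_of("top","spot")[0];u,v=np.array(x["location"])*[560,420];print(x["p"],u,v,atz("top",u,v,.038))
E
```

```text
F [ 0.11  0.28 -1.72] +- [0.1  0.15 0.16] pos [0.5615 0.2765 0.2488] t 21.0667Traceback (most recent call last):
  File "<stdin>", line 7, in <module>
IndexError: list index out of range
```

```bash
python3 - <<'E'
from h import *
plan([.56,-.225,.30],frame([0,0,-1],[1,0,0]),20)
E
```

```text
20 rows dp cm [ 0.37  2.49 -0.25] turn [ 0.      0.0001 -0.0142]
```

Emit:
move_arm --jaw '[3,3,3,3,3,3,3,3,3,3]' --dp '[[0.37,2.5,-0.5],[0.37,2.5,-0.5],[0.37,2.5,-0.5],[0.37,2.5,-0.5],[0.37,2.5,-0.5],[0.37,2.5,-0.5],[0.37,2.5,-0.5],[0.37,2.5,-0.5],[0.37,2.5,-0.5],[0.37,2.5,-0.5]]' --turn '[[0,0,-0.0142],[0,0,-0.0142],[0,0,-0.0142],[0,0,-0.0142],[0,0,-0.0142],[0,0,-0.0142],[0,0,-0.0142],[0,0,-0.0142],[0,0,-0.0142],[0,0,-0.0142]]'

```text
time_s: 22.1
position: [0.5429, 0.0235, 0.2997]
tool_rot: [[0.99, -0.141, -0.001], [-0.141, -0.99, -0.0], [-0.001, 0.001, -1.0]]
ft_force: [0.1, -0.2, -2.5]
grip_width: 0.0317
gripper_force: 35.5
```

Emit:
move_arm --jaw '[3,3,3,3,3,3,3,3,3,3,3]' --dp '[[0.37,2.5,0],[0.37,2.5,0],[0.37,2.5,0],[0.37,2.5,0],[0.37,2.5,0],[0.37,2.5,0],[0.37,2.5,0],[0.37,2.5,0],[0.37,2.5,0],[0.37,2.5,0],[0,0,0]]' --turn '[[0,0,-0.0142],[0,0,-0.0142],[0,0,-0.0142],[0,0,-0.0142],[0,0,-0.0142],[0,0,-0.0142],[0,0,-0.0142],[0,0,-0.0142],[0,0,-0.0142],[0,0,-0.0142],[0,0,0]]'

```text
time_s: 23.02
position: [0.5605, -0.2313, 0.2984]
tool_rot: [[1.0, -0.003, -0.002], [-0.003, -1.0, -0.001], [-0.002, 0.001, -1.0]]
ft_force: [0.2, -0.4, -1.6]
grip_width: 0.0312
gripper_force: 35.8
```

```bash
cat > e.py <<'E'
from h import *
np.set_printoptions(precision=4,suppress=True)
im,d=pic("wrist","w9"); s=observe();print(s["position"])
f,cx,cy,M,_=cal("wrist")
V,U=np.mgrid[:420,:560]; W=np.stack([(U-cx)/f*d,-(V-cy)/f*d,-d],-1)@M[:3,:3].T+M[:3,3]
I=im.astype(int); g=(I[...,1]>I[...,0]+30)&(I[...,1]>I[...,2]+15)
g=cv2.morphologyEx(g.astype(np.uint8),cv2.MORPH_OPEN,np.ones((3,3)))
n,l,st,ce=cv2.connectedComponentsWithStats(g);k=1+np.argmax(st[1:,4]);m=(l==k)&(d>0);print("green",st[k],ce[k])
P=W[m];c0=np.median(P,0);P=P[np.abs(P[:,2]-c0[2])<.03]
for _ in range(3):
    A=np.c_[P[:,:2],np.ones(len(P))];kk=np.linalg.lstsq(A,P[:,2],rcond=None)[0];r=P[:,2]-A@kk;P=P[abs(r)<3*r.std()+1e-4]
print("slope",np.degrees(np.arctan(np.hypot(*kk[:2]))),"hd",np.degrees(np.arctan2(kk[1],kk[0])),"rms",r.std(),kk)
print("green rect img",cv2.minAreaRect(np.argwhere(m)[:,::-1].astype(np.float32)))
for q in("spot",):
  for x in cams.mark_of("wrist",q)[:2]:
    u,v=np.array(x["location"])*[560,420];o,dr=ray("wrist",u,v)
    t=(kk[0]*o[0]+kk[1]*o[1]+kk[2]-o[2])/(dr[2]-kk[0]*dr[0]-kk[1]*dr[1]);print(q,round(x["p"],2),u,v,o+t*dr)
# white ring inside the green
hull=cv2.convexHull(np.argwhere(m)[:,::-1].astype(np.int32));hm=np.zeros(d.shape,np.uint8);cv2.fillConvexPoly(hm,hull,1)
hm=cv2.erode(hm,np.ones((9,9)))
w=(hm>0)&(I.min(2)>120)
if w.sum()>20:
    n,l,st,ce=cv2.connectedComponentsWithStats(w.astype(np.uint8))
    for k in range(1,n):
        if st[k,4]>40:
            (eu,ev),ax,an=cv2.fitEllipse(np.argwhere(l==k)[:,::-1].astype(np.float32));o,dr=ray("wrist",eu,ev)
            t=(kk[0]*o[0]+kk[1]*o[1]+kk[2]-o[2])/(dr[2]-kk[0]*dr[0]-kk[1]*dr[1]);print("ring",st[k],eu,ev,ax,o+t*dr)
E
python3 e.py
```

```text
[ 0.5604 -0.2292  0.2986]
green [ 249   58   87   93 6113] [290.0607 104.4517]
slope 17.937437010296048 hd -5.493904373092956 rms 0.0008048081348730055 [ 0.3222 -0.031  -0.1774]
green rect img ((289.2917785644531, 104.47807312011719), (83.48611450195312, 86.83602905273438), 6.009006023406982)
spot 0.8 278.376 98.112 [ 0.6381 -0.2261  0.0352]
ring [255  79   6  16  90] 257.31854248046875 86.5 (5.441857814788818, 14.600433349609375) [ 0.6503 -0.203   0.0384]
ring [265  83  26  26 338] 277.5732421875 95.63842010498047 (22.631671905517578, 22.828798294067383) [ 0.6407 -0.2253  0.036 ]
ring [321  87   7  15  78] 323.9610900878906 93.62711334228516 (5.127827167510986, 13.715436935424805) [ 0.6427 -0.2767  0.0382]
```

View pics/w9.png

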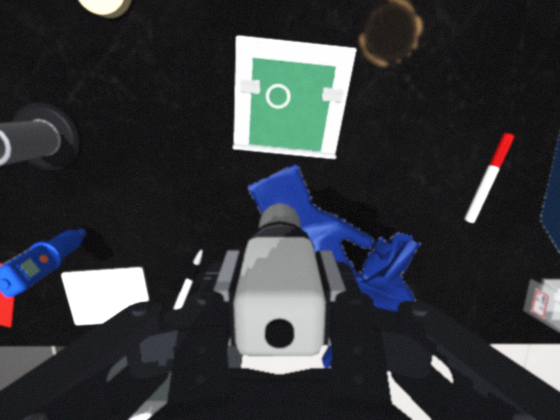

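The ring is at (278,96) on the green panel. Slope 17.9° and heading -5.5° agree with the specification. Moving to 60 mm off the spot, square to the panel.

```bash
cat > p.py <<'E'
from h import *
h=np.radians(-5.5);sl=np.radians(18);u=np.array([np.cos(h),np.sin(h),0]);zz=np.array([0,0,1.])
n=-np.sin(sl)*u+np.cos(sl)*zz; R=frame(-n,np.cos(sl)*u+np.sin(sl)*zz)
def tgt(spot,clear): return np.array(spot)+n*(.0968+clear)
E
python3 - <<'E'
from p import *
t=tgt([.6407,-.2253,.036],.06);print(t);plan(t,R,12)
E
```

```text
[ 0.59246921 -0.2206559   0.18512566]
12 rows dp cm [ 0.13 -0.08  0.98] turn [-0.0012  0.0263  0.0078]
```

Emit:
move_arm --jaw '[3,3,3,3,3,3,3,3,3,3,3,3]' --dp '[[0.13,-0.08,0.98],[0.13,-0.08,0.98],[0.13,-0.08,0.98],[0.13,-0.08,0.98],[0.13,-0.08,0.98],[0.13,-0.08,0.98],[0.13,-0.08,0.98],[0.13,-0.08,0.98],[0.13,-0.08,0.98],[0.13,-0.08,0.98],[0.13,-0.08,0.98],[0.13,-0.08,0.98]]' --turn '[[-0.001,0.0263,0.0078],[-0.001,0.0263,0.0078],[-0.001,0.0263,0.0078],[-0.001,0.0263,0.0078],[-0.001,0.0263,0.0078],[-0.001,0.0263,0.0078],[-0.001,0.0263,0.0078],[-0.001,0.0263,0.0078],[-0.001,0.0263,0.0078],[-0.001,0.0263,0.0078],[-0.001,0.0263,0.0078],[0,0,0]]'

```text
time_s: 24.12
position: [0.5926, -0.218, 0.1854]
tool_rot: [[0.955, -0.086, 0.284], [-0.082, -0.996, -0.023], [0.285, -0.001, -0.959]]
ft_force: [0.0, 0.4, -2.0]
grip_width: 0.0317
gripper_force: 35.8
```

```bash
sed -i 's/"w9"/"w10"/' e.py; sed -i 's/np.ones((9,9))/np.ones((3,3))/' e.py; python3 e.py; python3 - <<'E'
from p import *
np.set_printoptions(precision=4,suppress=True)
s=observe();Rm=np.array(s["tool_rot"]);print("axis err deg",np.degrees(Ro.from_matrix(Rm.T@R).as_rotvec()))
rd(6)
tip=np.array(s["position"])+Rm[:,2]*.0968;print("tip",tip,proj("wrist",tip))
im,d=pic("scene","s10")
for x in cams.mark_of("scene","spot")[:1]:
    u_,v_=np.array(x["location"])*[560,420];print("scene spot",x["p"],u_,v_,atz("scene",u_,v_,.036))
for x in cams.mark_of("scene","nose_tip")[:1]: print("scene nose",x,np.array(x["location"])*[560,420],proj("scene",tip))
a=cv2.imread("pics/w10.png")[40:270,150:420];b=cv2.imread("pics/s10.png")[90:260,280:480]
cv2.imwrite("pics/c10.png",np.hstack([cv2.resize(a,(470,400)),cv2.resize(b,None,fx=400/170*.7,fy=400/170)]))
E
```

```text
[ 0.5927 -0.2178  0.1834]
green [ 254  141  104  108 7609] [311.0836 186.6162]
slope 17.78865773871871 hd -5.337506991255996 rms 0.0007190790924237324 [ 0.3195 -0.0298 -0.1778]
green rect img ((304.85076904296875, 194.5965118408203), (103.17286682128906, 106.31340026855469), 0.8069294095039368)
spot 0.72 277.48 289.212 [ 0.5399 -0.2107  0.0009]
ring [255 166  11  18 186] 259.8642272949219 174.9113006591797 (10.442253112792969, 16.392770767211914) [ 0.6502 -0.2048  0.036 ]
ring [273 169  32  31 373] 288.65411376953125 183.91812133789062 (27.021963119506836, 27.88858985900879) [ 0.6402 -0.2295  0.0335]
ring [344 168  12  17 169] 349.69647216796875 176.14364624023438 (10.100706100463867, 15.85927963256836) [ 0.6423 -0.2836  0.0358]
ring [287 237  24   8  79] 300.0326843261719 239.47195434570312 (3.8866748809814453, 20.954673767089844) [ 0.5885 -0.2361  0.0172]
axis err deg [-0.3158  1.6624  0.562 ]
F [-0.07  0.02 -1.56] +- [0.18 0.17 0.07] pos [ 0.5932 -0.2195  0.1863] t 24.4667
tip [ 0.6199 -0.2202  0.0914] (np.float64(278.0932470709848), np.float64(209.47415421174617))
scene spot 0.72 355.20799999999997 178.416 [ 0.6393 -0.2234  0.036 ]
scene nose {'location': [0.6598, 0.3562], 'p': 0.57} [369.488 149.604] (np.float64(359.8131922083378), np.float64(169.43569450674886))
```

View pics/c10.png

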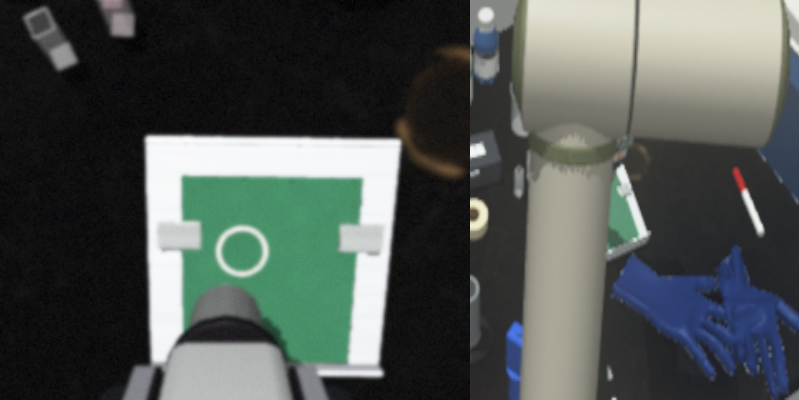

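The ring is at left-crop (242,250), with the barrel at (223,300) not yet over it. The measured pose is noisy, so I'll use the ring's position in the tool frame directly.

```bash
cat > rel.py <<'E'
from h import *
np.set_printoptions(precision=4,suppress=True)
def rel(name,lo=60):
    P=[];Rs=[]
    for i in range(6): s=observe();P.append(s["position"]);Rs.append(s["tool_rot"]);im,d=pic("wrist",name)
    c=cams.calibration("wrist");f=210/np.tan(np.radians(c["vertical_fov"])/2);T=np.array(c["tool_from_camera"])
    V,U=np.mgrid[:420,:560];W=np.stack([(U-c["cx"])/f*d,-(V-c["cy"])/f*d,-d],-1)@T[:3,:3].T+T[:3,3]
    I=im.astype(int);g=((I[...,1]>I[...,0]+30)&(I[...,1]>I[...,2]+15)&(d>0))
    g[:lo]=0;g=cv2.morphologyEx(g.astype(np.uint8),cv2.MORPH_OPEN,np.ones((3,3)))
    n,l,st,ce=cv2.connectedComponentsWithStats(g);k=1+np.argmax(st[1:,4]);Q=W[l==k]
    A=np.c_[Q[:,:2],np.ones(len(Q))]
    for _ in range(4):
        kk=np.linalg.lstsq(A,Q[:,2],rcond=None)[0];r=Q[:,2]-A@kk;s=abs(r)<2.5*r.std()+1e-4;Q=Q[s];A=A[s]
    print("panel tilt vs tool (deg): about y",np.degrees(np.arctan(kk[0])),"about x",np.degrees(np.arctan(kk[1])),"axis hits panel at tool z",kk[2],"clear",kk[2]-.0968)
    hull=cv2.convexHull(np.argwhere(l==k)[:,::-1].astype(np.int32));hm=np.zeros(d.shape,np.uint8);cv2.fillConvexPoly(hm,hull,1)
    w=((hm>0)&(I.min(2)>120)).astype(np.uint8);n,l,st,ce=cv2.connectedComponentsWithStats(w)
    for k in range(1,n):
        if st[k,4]>60:
            (eu,ev),ax,an=cv2.fitEllipse(np.argwhere(l==k)[:,::-1].astype(np.float32))
            o=T[:3,3];dr=T[:3,:3]@np.array([(eu-c["cx"])/f,-(ev-c["cy"])/f,-1]);t=(kk[0]*o[0]+kk[1]*o[1]+kk[2]-o[2])/(dr[2]-kk[0]*dr[0]-kk[1]*dr[1])
            print("blob",st[k],round(eu),round(ev),np.round(ax,1),"tool pos",o+t*dr)
    Rm=Ro.from_matrix(np.array(Rs)).mean();print("pos",np.mean(P,0),"z axis",Rm.as_matrix()[:,2],"x axis",Rm.as_matrix()[:,0]);return Rm
E
python3 - <<'E'
from rel import *
from p import R
Rm=rel("w11");print("turn to R",(Rm.inv()*Ro.from_matrix(R)).as_rotvec())
E
```

```text
panel tilt vs tool (deg): about y -1.504309548156169 about x -0.2887915402252958 axis hits panel at tool z 0.15762614550593373 clear 0.06082614550593374
blob [343 149  13  96 267] 362 117 [ 17.7 116.5] tool pos [0.062  0.0685 0.1557]
blob [253 167  12  18 181] 258 176 [10.8 15.7] tool pos [ 0.0117 -0.0194  0.1574]
blob [272 170  31  30 367] 287 184 [27.  27.7] tool pos [0.0037 0.006  0.1575]
blob [278 237  34  10 130] 298 240 [ 5.2 28.9] tool pos [-0.05    0.0164  0.1589]
pos [ 0.593  -0.2195  0.1857] z axis [ 0.2833 -0.0237 -0.9587] x axis [ 0.9551 -0.0829  0.2843]
turn to R [-0.0036  0.0259  0.009 ]
```

Emit:
move_arm --jaw '[3,3,3,3,3,3,3]' --dp '[[0,0,0],[-0.04,0.54,0],[0,0,1],[0,0,1.3],[0,0,1],[0,0,0],[0,0,0]]' --turn '[[-0.0036,0.0263,0.008],[0,0,0],[0,0,0],[0,0,0],[0,0,0],[0,0,0],[0,0,0]]'

```text
time_s: 25.55
position: [0.6022, -0.2257, 0.1533]
tool_rot: [[0.947, -0.095, 0.307], [-0.09, -0.996, -0.029], [0.308, -0.001, -0.951]]
ft_force: [0.3, 0.4, -1.3]
grip_width: 0.0313
gripper_force: 35.7
```

```bash
python3 - <<'E'
from rel import *
from p import R
Rm=rel("w12");print("turn to R",(Rm.inv()*Ro.from_matrix(R)).as_rotvec());rd(4)
cv2.imwrite("pics/w12c.png",cv2.resize(cv2.imread("pics/w12.png")[100:300,170:400],None,fx=2.6,fy=2.6))
E
```

```text
panel tilt vs tool (deg): about y 0.07941226175273672 about x -0.033495733713510334 axis hits panel at tool z 0.12508519048726885 clear 0.028285190487268852
blob [342 177  13  83 292] 321 351 [ 30.5 337.8] tool pos [-0.1452  0.0375  0.1249]
blob [242 179  12  30 227] 247 191 [10.7 26. ] tool pos [ 0.006  -0.0264  0.1251]
blob [263 182  35  27 313] 280 198 [29.2 30.8] tool pos [-0.0002 -0.0001  0.1251]
blob [248 238  66  20 809] 285 245 [14.2 58.2] tool pos [-0.0406  0.0044  0.125 ]
blob [322 252  12  10  84] 327 256 [ 7.1 11. ] tool pos [-0.0505  0.0398  0.125 ]
pos [ 0.6024 -0.2258  0.1543] z axis [ 0.308  -0.0296 -0.9509] x axis [ 0.9466 -0.09    0.3095]
turn to R [-0.0001 -0.0005  0.0012]
F [-0.12  0.33 -1.91] +- [0.19 0.26 0.16] pos [ 0.6022 -0.2258  0.1544] t 26.0
```

View pics/w12c.png

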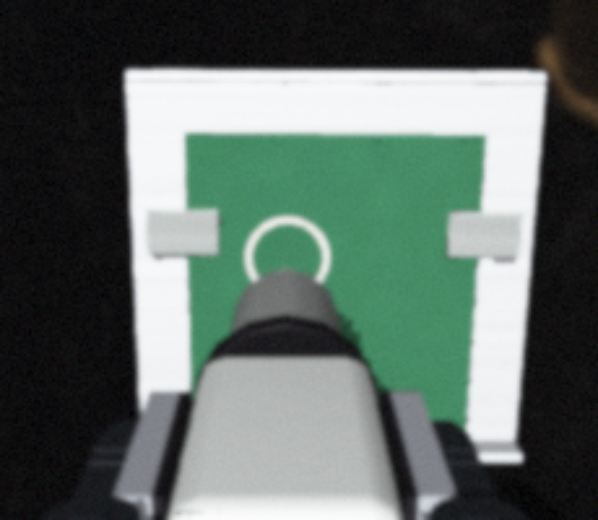

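```bash
python3 - <<'E'
from h import *
c=cams.calibration("wrist");f=210/np.tan(np.radians(c["vertical_fov"])/2);T=np.linalg.inv(np.array(c["tool_from_camera"]))
for p in([.013,0,.082],[.015,0,.082],[.011,0,.082],[.006,0,.0968]):
    q=T@np.array(p+[1]);print(p,c["cx"]+f*q[0]/-q[2],c["cy"]-f*q[1]/-q[2])
im=cv2.imread("pics/w12.png");print(im[190:216:2,280].tolist())
E
```

```text
[0.013, 0, 0.082] 280.28698614504054 196.16099321905477
[0.015, 0, 0.082] 280.2874781113942 193.2685088131628
[0.011, 0, 0.082] 280.28649656621775 199.03944029132114
[0.006, 0, 0.0968] 280.2330244827681 200.27992719194975
[[101, 137, 70], [101, 138, 69], [99, 136, 67], [100, 137, 69], [100, 137, 70], [100, 134, 66], [112, 140, 87], [116, 122, 108], [115, 116, 112], [116, 116, 111], [116, 117, 116], [116, 115, 113], [114, 115, 116]]
```

Emit:
move_arm --jaw '[3,3,3,3,3,3]' --dp '[[0,0,0.8],[0,0,0.8],[0,0,0.5],[0,0,0.2],[0,0,0],[0,0,0]]' --turn '[[0,0,0],[0,0,0],[0,0,0],[0,0,0],[0,0,0],[0,0,0]]'

```text
time_s: 26.55
position: [0.6094, -0.2264, 0.132]
tool_rot: [[0.947, -0.095, 0.308], [-0.09, -0.995, -0.029], [0.309, -0.0, -0.951]]
ft_force: [0.6, 0.6, -1.8]
grip_width: 0.032
gripper_force: 35.8
```

```bash
python3 -c "
from h import *
F=rd(10);n=np.array([-.3076,.0296,.951]);print(F@n)"
```

```text
F [-0.    0.11 -2.04] +- [0.11 0.15 0.14] pos [ 0.6093 -0.2264  0.1323] t 27.0
-1.9337191240980072
```

```bash
python3 - <<'E'
from h import *
np.set_printoptions(precision=4,suppress=True)
D=[pic("wrist","w13")[1] for _ in range(4)];d=np.median(D,0)
c=cams.calibration("wrist");f=210/np.tan(np.radians(c["vertical_fov"])/2);T=np.array(c["tool_from_camera"])
V,U=np.mgrid[:420,:560];W=np.stack([(U-c["cx"])/f*d,-(V-c["cy"])/f*d,-d],-1)@T[:3,:3].T+T[:3,3]
for v in range(190,350,6):
    print(v,W[v,280],d[v,280].round(4))
m=(d>0)&(W[...,2]>-.030)&(W[...,2]<.010)&(abs(W[...,1])<.012)&(abs(W[...,0])<.03)
Q=W[m];k=np.linalg.lstsq(np.c_[Q[:,1:],np.ones(len(Q))],Q[:,0],rcond=None)[0];print("head +x face",m.sum(),k,"tilt",np.degrees(k[1]))
m=(d>0)&(abs(W[...,2]+.042)<.006)&(abs(W[...,1])<.03)&(abs(W[...,0])<.03);print("top",m.sum(),W[m].mean(0),W[m].min(0),W[m].max(0))
E
```

```text
190 [ 0.0124 -0.0002  0.1016] 0.2514
196 [ 0.0078 -0.0002  0.1018] 0.2528
202 [ 0.0035 -0.0002  0.1012] 0.2535
208 [ 0.0117 -0.0002  0.0589] 0.2106
214 [ 0.0117 -0.0003  0.0472] 0.1994
220 [ 0.0118 -0.0003  0.0362] 0.1888
226 [ 0.0156 -0.0003  0.0161] 0.1684
232 [ 0.0125 -0.0003  0.0161] 0.1692
238 [ 0.0116 -0.0003  0.0105] 0.1642
244 [ 0.0117 -0.0003  0.0028] 0.1567
250 [ 0.0117 -0.0003 -0.0038] 0.1504
256 [ 0.0118 -0.0004 -0.01  ] 0.1444
262 [ 0.0117 -0.0004 -0.0157] 0.139
268 [ 0.0118 -0.0004 -0.021 ] 0.1339
274 [ 0.012  -0.0004 -0.0263] 0.1288
280 [ 0.0119 -0.0004 -0.0306] 0.1246
286 [ 0.0117 -0.0004 -0.0347] 0.1208
292 [ 0.0115 -0.0004 -0.0383] 0.1174
298 [ 0.0104 -0.0004 -0.0402] 0.1159
304 [ 0.0091 -0.0004 -0.0418] 0.1146
310 [ 0.0069 -0.0004 -0.0419] 0.1152
316 [ 0.0046 -0.0004 -0.0418] 0.1159
322 [ 0.004  -0.0004 -0.0443] 0.1137
328 [ 0.0016 -0.0004 -0.0442] 0.1145
334 [-0.0004 -0.0004 -0.0447] 0.1146
340 [-0.0028 -0.0004 -0.0446] 0.1154
346 [-0.0052 -0.0004 -0.0445] 0.1161
head +x face 2390 [-0.0046 -0.0029  0.0117] tilt -0.16329759306655067
top 8037 [ 0.0034 -0.0006 -0.0415] [-0.0129 -0.0298 -0.048 ] [ 0.0148  0.0298 -0.036 ]
```

The probe sits square in the grip (0.16° tilt), with its axis 1.3 mm to -x of the tool axis. Correcting that and pressing in gently.

Emit:
move_arm --jaw '[3,3,3,3,3,3,3]' --dp '[[0.13,0,0.1],[0,0,0.2],[0,0,0.2],[0,0,0.15],[0,0,0],[0,0,0],[0,0,0]]' --turn '[[0,0,0],[0,0,0],[0,0,0],[0,0,0],[0,0,0],[0,0,0],[0,0,0]]'

```text
time_s: 27.83
position: [0.6125, -0.2268, 0.1265]
tool_rot: [[0.947, -0.095, 0.308], [-0.09, -0.995, -0.029], [0.309, 0.0, -0.951]]
ft_force: [-0.4, 0.6, -0.3]
grip_width: 0.0318
gripper_force: 35.9
```

```bash
cat > q.py <<'E'
from h import *
F=rd(14);n=np.array([-.3076,.0296,.951]);print("normal",F@n, "lateral",F-(F@n)*n)
d=np.median([cams.get_image("wrist")[1] for _ in range(3)],0)
c=cams.calibration("wrist");f=210/np.tan(np.radians(c["vertical_fov"])/2);T=np.array(c["tool_from_camera"])
V,U=np.mgrid[:420,:560];W=np.stack([(U-c["cx"])/f*d,-(V-c["cy"])/f*d,-d],-1)@T[:3,:3].T+T[:3,3]
Q=W[170:196,250:320].reshape(-1,3);k=np.linalg.lstsq(np.c_[Q[:,:2],np.ones(len(Q))],Q[:,2],rcond=None)[0];print("panel tool z",k,"rms",np.std(Q[:,2]-np.c_[Q[:,:2],np.ones(len(Q))]@k))
E
python3 q.py
```

```text
F [-0.46 -0.05 -0.79] +- [0.09 0.18 0.12] pos [ 0.6126 -0.2268  0.1265] t 28.4833
normal -0.6059556821690062 lateral [-0.65053918 -0.03340003 -0.20944362]
panel tool z [ 0.0003623  -0.00085437  0.09502239] rms 0.0004684920930989704
```

Emit:
move_arm --jaw '[3,3,3,3,3,3]' --dp '[[0,0,0.15],[0,0,0.15],[0,0,0],[0,0,0],[0,0,0],[0,0,0]]' --turn '[[0,0,0],[0,0,0],[0,0,0],[0,0,0],[0,0,0],[0,0,0]]'

```text
time_s: 29.18
position: [0.6135, -0.2268, 0.1237]
tool_rot: [[0.947, -0.095, 0.308], [-0.09, -0.995, -0.03], [0.309, 0.0, -0.951]]
ft_force: [-1.0, 0.5, 0.2]
grip_width: 0.0317
gripper_force: 36.1
```

```bash
python3 q.py
```

```text
F [-0.83  0.3   0.52] +- [0.1  0.13 0.14] pos [ 0.6135 -0.2268  0.1236] t 29.8333
normal 0.7582154577568593 lateral [-0.59581979  0.27838676 -0.20129836]
panel tool z [-0.00265619 -0.00111478  0.09211259] rms 0.00044615484053865944
```

Force says about 4.2 mm in and depth says 4.7 mm, square and centred. Holding for a second, then handing in.

Emit:
move_arm --jaw '[3,3,3,3,3,3,3,3,3,3,3,3]' --dp '[[0,0,0],[0,0,0],[0,0,0],[0,0,0],[0,0,0],[0,0,0],[0,0,0],[0,0,0],[0,0,0],[0,0,0],[0,0,0],[0,0,0]]' --turn '[[0,0,0],[0,0,0],[0,0,0],[0,0,0],[0,0,0],[0,0,0],[0,0,0],[0,0,0],[0,0,0],[0,0,0],[0,0,0],[0,0,0]]'

```text
time_s: 31.03
position: [0.6135, -0.2268, 0.1236]
tool_rot: [[0.947, -0.095, 0.308], [-0.09, -0.995, -0.029], [0.309, 0.0, -0.951]]
ft_force: [-0.8, 0.1, -0.4]
grip_width: 0.0317
gripper_force: 36.1
```

```bash
python3 -c "
from h import *
print(ticket.close_job())"
```

```text
the job is handed in; nothing more can be done
None
```

The job is handed in at about 31 s with no verdict returned: cover up, probe standardised on the tile (about 4 mm in, over 1 s), then held square on the green panel's ring at about 4.2–4.7 mm in; I viewed 12 pictures, over the limit of 10, so the final contact was checked by force and depth readings only.

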